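# Fish the dust plug out of the lathe tool-rest socket

### The job

The brass dust plug has sunk to the bottom of the upright socket of the tool-rest holder: take the dark-handled hook tool from the rack, catch the plug's swinging red bail with it, draw the plug out of the bore and stand it gently upright in the empty half of the parts tray. Then hang the hook tool back in the rack, standing straight with its collar down on the rack's plate, in either slot that is free. Do not touch the plug with the gripper, and do not disturb the other things on the bench or in the tray and rack.

Things in the scene. Friction and masses are not known exactly. Their poses are not given: they have to be found in the camera images.
- holder: fixed cast tool-rest holder: green foot 150 x 86 x 18 mm (long along its x), grey upright round socket in its middle, 82 to 86 mm outside; a small clamp handle (up to 51 mm high) on the foot at its -x end, 58 mm from the socket's axis. Origin: on the bench under the bore's axis, z up.
- bore_mouth (a point): centre of the bore's mouth, on the socket's top face, 110 mm above the bench. The bore is 60 mm wide, vertical, with a flat floor 18 mm above the bench (92 mm deep).
- plug: loose brass disc 54 mm wide, 22 mm high, 0.18 to 0.36 kg (varies), standing on the bore's floor; origin at the centre of its underside, z up. On its top a swinging red bail of 4 mm round wire stands in the plug's own y-z plane. Hung by the bail, the plug hangs upright.
- bail_hinge (a point): on the bail's hinge axis (the plug's y), 22.5 mm above the plug's origin; turns with the plug, not the bail. The bail is an arch, legs 30 mm apart (centres) up to 20 mm, then sloping in to a level bar 18 mm long, centre 32 mm above the hinge. It leans to plug +x or -x by an unknown 0 to 0.5 rad (stops at 0.6) that no reading gives, and stays where a light push (0.13 N) leaves it.
- hook: loose hook tool, 0.07 to 0.13 kg, hanging in one of the rack's two slots, crook along the rack's +x within 0.15 rad, its axis 3 to 9 mm to -x of the slot's centre. Origin: centre of the underside of its brass collar (42 mm wide, 6 mm thick); z up along the handle. Below, a straight steel shank 5 mm thick on the axis ends in a J-shaped crook that opens upward.
- hook_handle (a point): middle of the square dark wooden handle, 36 mm above the collar's underside; the handle is 22 x 22 mm (sides along the tool's x and y) and reaches from 6 to 66 mm above it
- hook_crook (a point): seat of the crook, on the upper side of its bottom wire, midway between shank and tip: 7.5 mm to the tool's +x, 107.5 mm below the collar's underside. The crook's underside is 112.5 mm below the collar's underside; its tip stands 15 mm from the shank's axis to the tool's +x and reaches up to 93.5 mm below it. Wire 5 mm thick, throat 10 mm wide between shank and tip.
- rack: fixed plywood tool rack 90 x 200 mm (long along its y): a plate 10 mm thick whose top is 135 mm above the bench, on two end walls 12 mm thick. Two slots through the plate, 36 mm along x by 18 mm along y, centred 55 mm to +y and to -y of the middle; in each hangs one tool by its collar. Origin on the bench below the plate's centre.
- slot_a (a point): centre of the slot on the rack's +y side, on the plate's top face
- slot_b (a point): centre of the slot on the rack's -y side, on the plate's top face
- tray: fixed grey parts tray 160 x 200 mm, 22 mm high, 4 mm walls and floor, divided across the middle into a +y and a -y half (each about 152 x 94 mm inside). The +y half has a black mat and is empty; the -y half holds two metal parts. Origin on the bench under its centre.
- tray_empty (a point): centre of the empty half, on its floor, 4 mm above the bench
- awl: bystander: tool with a light wooden handle and a straight pointed shank hanging in the other slot; collar and handle as the hook tool's; origin under its collar
- centre: bystander: steel lathe centre, 32 mm wide, 58 mm high, upright in the other half of the tray; origin under its base
- collet: bystander: aluminium collet blank 30 mm wide, 30 mm high in the other half of the tray; origin under its base
- bowl: bystander: turned light wooden bowl 120 mm wide, 50 mm high; origin under its base
- goblet: bystander: turned dark goblet 60 mm wide, 125 mm high; origin under its base
- wax: bystander: wax tin 76 mm wide, 45 mm high; origin under its base
- blank: bystander: square wooden blank 140 x 45 x 45 mm lying on the bench; origin under its middle
- gouge: bystander: turning tool about 220 mm long lying on the bench; origin under its middle

How it is judged:
By the outcome, as a careful person would: the job done as asked, in the order asked, and still so for the second after the job is handed in, with the robot touching nothing.
It also fails if it takes over 72 s, if anything falls off the work surface, if the arm or the gripper's body presses on something with over 40 N, if the wrist force passes 120 N, or if a joint passes its speed limit or range.

### The arm

A 7-joint arm with a two-finger parallel gripper is mounted at the origin on the work surface. World frame = base frame: x ahead of the robot, y to its left, z up, the work surface at z = 0. Lengths are in m, angles in rad, forces in N, time in s.
With the tool pointing down it reaches from about 0.425 to 0.875 m from the base axis. Payload 4.7 kg.
Tool frame: the origin (TCP) lies midway between the tips of the shut fingers; the grasp point (between the pads) lies 19 mm behind it; x points along the fingers, y is the direction in which the jaws open and shut, and the axes are right-handed (so a half turn about x gives the same grasp; the last joint's range is limited). The gripper opens to 87 mm and grips with 3 to 60 N. Pads are 19 mm wide; open, the fingers measure 117 mm over their backs; the gripper's body (75 mm by 190 mm) begins 51 mm behind the grasp point.
Start: joints at [-1.224, 0.321, -0.07, 1.45, 0.023, 1.371, -0.057], TCP at [0.212, 0.614, 0.223] pointing down, gripper open.
Joint ranges: [-2.86, 2.86], [-0.3, 2.09], [-1.38, 1.24], [0.06, 2.45], [-1.56, 4.7], [0.09, 2.05], [-2.69, 2.69]. Speed limits (rad/s): [2.57, 2.57, 3.14, 3.14, 3.14, 3.14, 3.14].

### API

Orientations are given as a rotation vector (axis times angle).
In Python, from bench import ctrl gives the robot as it stands. The module is installed in compiled form; this text tells all that it offers.
- The arm moves only by the tool servo_tool, never from a script. Its arguments are lists of equal length, an entry for each row: "dp": the shift along the tool's x, y, z in units of 25 mm (1.0 is 25 mm), a list of three; "yaw": the turn about the tool's x in units of 6 degrees (1.0 is 6 degrees). A call has exactly 5 rows; each row shifts and turns the commanded pose from where the row before left it, along the tool's axes as they then stand; what a row does not reach is not made up. A row lasts 1/10 s, in which the tool goes at most 50 mm and 8.59 degrees, less where a joint would pass 70% of its speed; a pose out of reach is approached as far as the arm can. A call is refused whole if a number of a shift passes 1 or a number of a turn 1, either way. A call with a gripper value outside its range is refused whole. "fingers" is the opening, from 0 (shut) to 1 (fully open), set as the call begins (left out, the last holds). The fingers move at their own pace and stop on an object; "grip_force" is the grip in N (left out, the last holds). Time passes only in rows, so rows that do not move let the fingers close, or fill a call up. It gives the time, the measured TCP pose, the force and the opening at its end, in the units of the state.
- ctrl.get_state(): the state, without advancing time (a new reading comes with each control period).
- ctrl.get_image(name): name is "scene" or "top" or "wrist"; returns (picture, depth): 420x560x3 uint8, red, green, blue; 420x560 float32, m along the optical axis (not along the pixel's ray), 0 where there is no reading.
- ctrl.camera_info(name): a dict with "fx", "fy", "cx", "cy" (pixels), "extrinsics" (4x4, takes a point from world to camera coordinates); the wrist camera has in their place "hand_eye" (4x4, takes a point from camera to tool coordinates, whose origin is the TCP and whose axes are the tool frame's). Camera axes: x right, y down, z forward; pixel columns grow to the right and rows downward; lengths in m; the calibration is good to about 2 mm. A picture is of the moment at which its call begins: read the wrist's pose just before it. camera_info takes no time and is no camera call.
- ctrl.close_job(): hands the job in, once; it reports no verdict.
Trained networks look in the newest picture that a camera, given by its name, has taken for a name from the list of things; names that differ only in an ending like _2 or _b are one class to them, and where a whole thing is asked for, a point or a joint stands for the part that bears it (a point fixed in the world has none). Each returns a list of dicts, best first, with "score" (0 to 1); they miss things now and then, are a little off and sometimes report something else, mostly with a low value. They report only what shows in the picture. A call takes as long as a camera call.
- ctrl.search_frame(camera, label): "extent" ([left, top, right, bottom] in pixels, round what is visible of it).
- ctrl.cut_out(camera, label): "region" (420x560 bool, what is visible of it) and "extent" ([left, top, right, bottom] in pixels, round what is visible of it).
The state is a dict: "time": time; "joint_positions": joint angles; "qd": joint speeds; "joint_torque": joint torques, N m; "position": TCP position; "tool_rot": TCP orientation; "ft_force": force on the tool from outside, world axes, zero at the start; "torque": the same for the moment, N m; "grip_width": opening from 0.0 (shut) to 1.0 (fully open).
Only numpy, scipy, OpenCV 4.12 (cv2) and the standard library are available. Lean on these libraries where they do the work, as an engineer would, in place of code of your own. Each camera call takes 0.05 s, during which the arm holds its last target.

## Working session

There is one attempt and no reset: what is moved stays moved. The work goes in short steps, Python scripts to look and compute and a tool call to move; the robot and the scene stay as the last step left them, time stands still between calls to the robot, and variables do not carry over. Pictures are saved under pics/ and viewed, and the job is handed in when it is done.

Besides the shell and the picture viewer there is one more tool, called after "Call:" as name(argument=value, ...) on one line, values as JSON. servo_tool: Moves the arm, as the interface text tells. Its arguments: {"type":"object","properties":{"dp":{"type":"array","items":{"type":"array","items":{"type":"number"}}},"yaw":{"type":"array","items":{"type":"number"}},"fingers":{"type":"number"},"grip_force":{"type":"number"}},"required":["dp","yaw"]}

```bash
mkdir -p pics; cat > h.py <<'E'
import numpy as np, cv2
from scipy.spatial.transform import Rotation as R
from bench import ctrl
def T_tool():
    s=ctrl.get_state(); T=np.eye(4); T[:3,:3]=R.from_rotvec(s['tool_rot']).as_matrix(); T[:3,3]=s['position']; return T
def grab(cam,name=None):
    Tt=T_tool(); im,d=ctrl.get_image(cam); ci=ctrl.camera_info(cam)
    C2W=(Tt@np.array(ci['hand_eye'])) if cam=='wrist' else np.linalg.inv(np.array(ci['extrinsics']))
    if name: cv2.imwrite('pics/'+name+'.png',im[:,:,::-1])
    return im,d,ci,C2W
def cloud(d,ci,C2W):
    v,u=np.mgrid[0:d.shape[0],0:d.shape[1]]
    P=np.stack([(u-ci['cx'])/ci['fx']*d,(v-ci['cy'])/ci['fy']*d,d],-1)
    W=P@C2W[:3,:3].T+C2W[:3,3]; W[d<=0]=np.nan; return W
def proj(p,ci,C2W):
    q=np.linalg.inv(C2W)@np.append(p,1); return [ci['fx']*q[0]/q[2]+ci['cx'],ci['fy']*q[1]/q[2]+ci['cy'],q[2]]
E
python3 - <<'E'
from h import *
s=ctrl.get_state(); print({k:np.round(v,3) for k,v in s.items()}); print(T_tool().round(3))
for c in ['scene','top','wrist']:
    im,d,ci,C=grab(c,c+'0'); print(c,ci['fx'],C.round(3).tolist()); np.savez(c+'0.npz',im=im,d=d,C=C,k=[ci['fx'],ci['fy'],ci['cx'],ci['cy']])
E
```

```text
{'time': np.float64(0.0), 'joint_positions': array([-1.224,  0.322, -0.07 ,  1.452,  0.023,  1.371, -0.057]), 'qd': array([-0.002, -0.001,  0.002,  0.   , -0.   ,  0.001, -0.   ]), 'joint_torque': array([-1.0000e-03, -4.9129e+01, -4.0400e-01, -3.1252e+01, -6.4000e-02,
        4.4000e-02,  0.0000e+00]), 'position': array([0.212, 0.614, 0.221]), 'tool_rot': array([ 0.26 ,  1.555, -0.263]), 'ft_force': array([-0.467, -0.01 , -0.328]), 'torque': array([ 0.021, -0.001,  0.02 ]), 'grip_width': np.float64(1.003)}
[[-0.001  0.327  0.945  0.212]
 [-0.002  0.945 -0.327  0.614]
 [-1.    -0.002  0.     0.221]
 [ 0.     0.     0.     1.   ]]
scene 435.0319457382468 [[0.74, 0.413, -0.531, 1.212], [0.673, -0.439, 0.595, -0.718], [0.013, -0.798, -0.603, 0.865], [0.0, 0.0, 0.0, 1.0]]
top 441.74719151678426 [[-0.026, -0.975, 0.222, 0.359], [-1.0, 0.024, -0.011, 0.026], [0.005, -0.223, -0.975, 1.106], [0.0, 0.0, 0.0, 1.0]]
wrist 351.8832496085085 [[0.326, 0.913, 0.246, 0.145], [0.945, -0.314, -0.086, 0.638], [-0.002, 0.261, -0.965, 0.384], [0.0, 0.0, 0.0, 1.0]]
```

View pics/scene0.png

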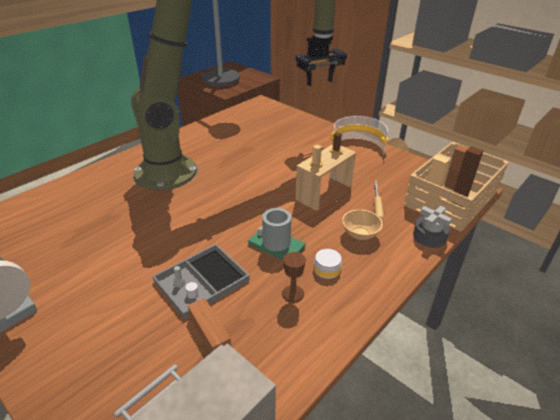

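View pics/top0.png

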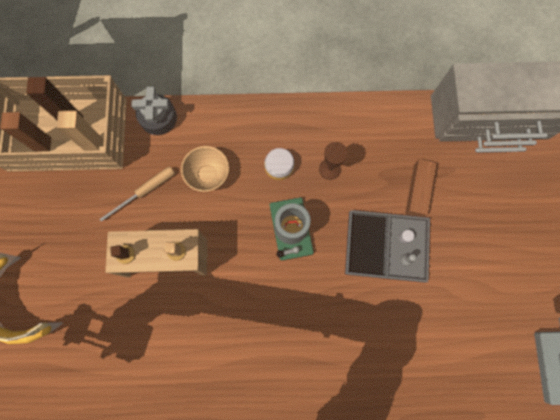

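View pics/wrist0.png

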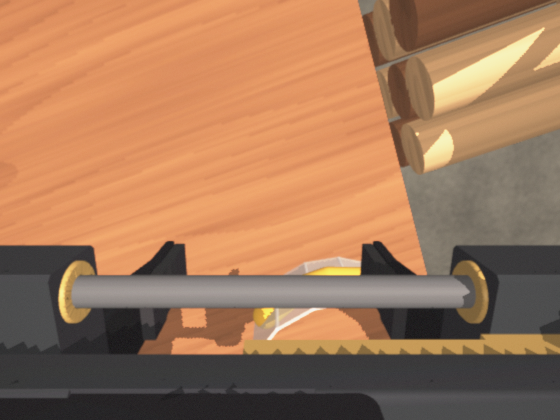

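The scene shows a dark-handled hook at the far (left) end of the rack (top view, about 120,250) and the awl at 175,248. The socket is at 292,222 in the top view, and the empty tray half is at 367,245. Next I measure these from the depth images.

```bash
python3 - <<'E'
from h import *
for c in ['top','scene']:
    im,d,ci,C=grab(c); W=cloud(d,ci,C)
    for l in ['holder','plug','bail_hinge','hook','rack','tray','awl','bore_mouth','centre','collet','goblet','wax','bowl']:
        if c=='scene' and l in('wax','bowl','goblet'):continue
        r=ctrl.cut_out(c,l)[:1]
        if not r: print(c,l,None);continue
        r=r[0]; m=r['region']&~np.isnan(W[...,0]); p=W[m]
        print(c,l,round(r['score'],2),np.round(r['extent']), 'med',np.nanmedian(p,0).round(3),'lo',np.percentile(p,2,0).round(3),'hi',np.percentile(p,98,0).round(3))
        np.save(f'm_{c}_{l}.npy',r['region'])
    np.savez(c+'0.npz',im=im,d=d,C=C,W=W)
    big=cv2.resize(im[150:300,60:460] if c=='top' else im[120:330,140:380],None,fx=2 if c=='top' else 2.5,fy=2 if c=='top' else 2.5,interpolation=cv2.INTER_CUBIC)
    cv2.imwrite(f'pics/{c}_big.png',big[:,:,::-1])
print(ctrl.get_state()['time'])
E
```

```text
top holder 0.9 [270. 201. 314. 260.] med [ 0.542 -0.015  0.037] lo [ 0.492 -0.063  0.013] hi [0.638 0.028 0.112]
top plug 0.76 [280. 216. 303. 235.] med [ 0.57  -0.019  0.04 ] lo [ 0.551 -0.042  0.036] hi [0.591 0.006 0.074]
top bail_hinge 0.87 [280. 215. 303. 237.] med [ 0.569 -0.019  0.04 ] lo [ 0.539 -0.042  0.034] hi [0.594 0.006 0.109]
top hook 0.87 [111. 244. 134. 263.] med [0.49  0.345 0.168] lo [0.476 0.334 0.138] hi [0.511 0.364 0.203]
top rack 0.66 [105. 230. 208. 279.] med [0.499 0.287 0.135] lo [0.456 0.195 0.027] hi [0.544 0.392 0.138]
top tray 0.84 [345. 210. 429. 285.] med [ 0.515 -0.252  0.005] lo [ 0.435 -0.356  0.   ] hi [ 0.598 -0.158  0.023]
top awl 0.82 [168. 240. 184. 259.] med [0.493 0.236 0.171] lo [0.48  0.224 0.138] hi [0.515 0.255 0.203]
top bore_mouth 0.72 [273. 196. 313. 262.] med [ 0.543 -0.016  0.038] lo [ 0.493 -0.064  0.013] hi [0.637 0.027 0.112]
top centre 0.62 [400. 257. 415. 268.] med [ 0.478 -0.297  0.024] lo [ 0.467 -0.312  0.008] hi [ 0.494 -0.288  0.063]
top collet 0.42 [401. 230. 415. 245.] med [ 0.535 -0.301  0.033] lo [ 0.523 -0.317  0.004]
[... 610 characters left out ...]
 0.204]
scene rack 0.9 [294. 149. 352. 208.] med [0.514 0.232 0.096] lo [0.457 0.192 0.002] hi [0.547 0.391 0.138]
scene tray 0.94 [151. 247. 247. 322.] med [ 0.513 -0.25   0.006] lo [ 0.431 -0.36   0.001] hi [ 0.603 -0.156  0.023]
scene awl 0.74 [174. 266. 184. 285.] med [ 0.487 -0.307  0.024] lo [ 0.457 -0.317  0.004] hi [ 0.496 -0.291  0.062]
scene bore_mouth 0.68 [250. 211. 306. 258.] med [ 0.582 -0.038  0.052] lo [ 0.504 -0.067  0.004] hi [0.632 0.021 0.112]
scene centre 0.67 [313. 145. 322. 167.] med [0.505 0.234 0.164] lo [0.481 0.221 0.135] hi [0.516 0.258 0.202]
scene collet 0.67 [186. 279. 200. 299.] med [ 0.545 -0.308  0.03 ] lo [ 0.525 -0.319  0.004] hi [ 0.553 -0.282  0.037]
1.4
```

```bash
python3 - <<'E'
import numpy as np,cv2
z=np.load('top0.npz');W=z['W'];im=z['im']
def rect(mask,name):
    p=W[mask][:,:2].astype(np.float32); r=cv2.minAreaRect(p*1000); print(name,mask.sum(),np.round(r[0],1),np.round(r[1],1),round(r[2],2))
m=np.load('m_top_rack.npy') if True else 0
zz=W[...,2]
reg=np.zeros(zz.shape,bool); reg[215:290,90:215]=1
rect(reg&(abs(zz-.135)<.006),'plate')
reg=np.zeros(zz.shape,bool); reg[190:240,265:320]=1
mm=reg&(abs(zz-.110)<.006); p=W[mm]; print('sock z',np.median(p[:,2])); rect(mm,'socket');print(cv2.minEnclosingCircle((p[:,:2]*1000).astype(np.float32)))
reg=np.zeros(zz.shape,bool); reg[190:270,260:325]=1
rect(reg&(abs(zz-.018)<.005),'foot')
reg=np.zeros(zz.shape,bool); reg[200:290,335:440]=1
rect(reg&(zz>.016)&(zz<.028),'trayrim')
reg=np.zeros(zz.shape,bool); reg[200:240,270:315]=1
q=W[reg&(zz<.1)&(zz>.01)]; print(np.percentile(q,[5,50,95],axis=0).round(3))
for n in ['hook','awl']:
    try:
        k=np.load(f'm_top_{n}.npy'); p=W[k]; 
        for a,b in((.138,.150),(.19,.215)):
            s=p[(p[:,2]>a)&(p[:,2]<b)]; print(n,a,len(s),s.mean(0) if len(s) else '')
    except Exception as e: print(e)
E
```

```text
plate 3155 [500.8 295.7] [ 90.7 201.3] 0.17
sock z 0.10955088824929515
socket 468 [566.1 -17.9] [80.2 80.4] 46.93
((566.6038208007812, -17.080175399780273), 41.18873596191406)
foot 782 [566.4 -17.4] [150.5  86. ] 9.27
trayrim 781 [ 536.3 -259.5] [201.3 202.4] 82.83
[[ 0.535 -0.05   0.015]
 [ 0.582 -0.014  0.039]
 [ 0.635  0.027  0.091]]
hook 0.138 130 [0.49050732 0.34581241 0.1418011 ]
hook 0.19 122 [0.49272361 0.35079499 0.19942729]
awl 0.138 119 [0.49259694 0.23643131 0.14111603]
awl 0.19 125 [0.49682809 0.24028085 0.19953759]
```

```bash
ls pics
```

```text
scene0.png
scene_big.png
top0.png
top_big.png
wrist0.png
```

View pics/top_big.png

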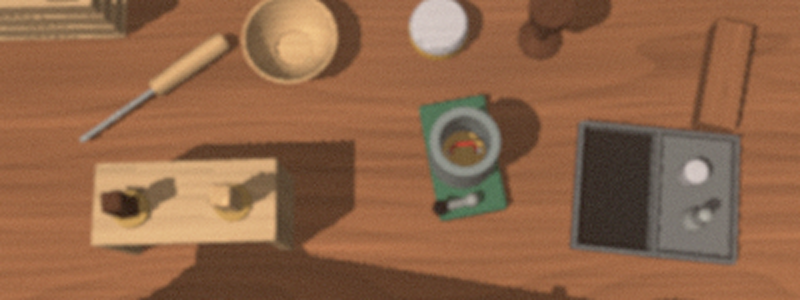

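View pics/scene_big.png

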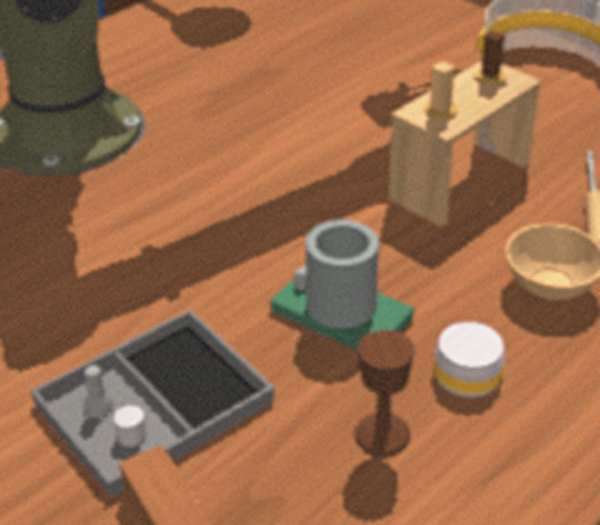

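Call:
servo_tool(dp=[[-0.8,0,0],[-0.8,0,0],[-0.4,0,0.5],[0,0,1],[0,0,1]], yaw=[-0.8,-0.8,-0.8,-0.8,0])

```text
time: 1.9
position: [0.2749, 0.6106, 0.2736]
tool_rot: [-0.003, 1.57, 0.005]
ft_force: [0.7, 0.0, -0.5]
grip_width: 0.996
```

Call:
servo_tool(dp=[[0,-1,1],[0,-1,1],[0,-1,1],[0,-1,1],[0,-1,1]], yaw=[0,0,0,0,0])

```text
time: 2.4
position: [0.4008, 0.4845, 0.2727]
tool_rot: [-0.002, 1.571, 0.002]
ft_force: [0.2, 0.3, 0.7]
grip_width: 1.001
```

Call:
servo_tool(dp=[[0,-1,1],[0,-1,1],[0,-1,1],[0,-1,1],[0,-1,1]], yaw=[0,0,0,0,0])

```text
time: 2.9
position: [0.5261, 0.3598, 0.2728]
tool_rot: [-0.002, 1.571, 0.002]
ft_force: [0.5, 0.4, -0.3]
grip_width: 0.999
```

```bash
python3 - <<'E'
from h import *
im,d,ci,C=grab('wrist','w1'); W=cloud(d,ci,C); print(T_tool().round(4).tolist())
for l in ['hook','awl','hook_handle']:
    for r in ctrl.cut_out('wrist',l)[:2]:
        p=W[r['region']&~np.isnan(W[...,0])]
        s=p[(p[:,2]>.192)&(p[:,2]<.212)]
        print(l,r['score'],np.round(r['extent']),len(s))
        if len(s)>20: print(s.mean(0),cv2.minAreaRect((s[:,:2]*1000).astype(np.float32)))
np.savez('w1.npz',im=im,d=d,W=W)
z=W[...,2]; m=abs(z-.201)<.006
n,lab,st,ce=cv2.connectedComponentsWithStats(m.astype(np.uint8))
for i in range(1,n):
    if st[i,4]>150: print(st[i],W[lab==i].mean(0),cv2.minAreaRect((W[lab==i][:,:2]*1000).astype(np.float32)))
E
```

```text
[[0.0043, 0.0071, 1.0, 0.5319], [-0.0045, 1.0, -0.0071, 0.3525], [-1.0, -0.0044, 0.0043, 0.2726], [0.0, 0.0, 0.0, 1.0]]
hook 0.58 [242. 137. 290. 194.] 1025
[0.49359021 0.35504593 0.20090662] ((494.5914306640625, 354.9605407714844), (21.98847770690918, 22.03582000732422), 7.9460062980651855)
awl 0.57 [240. 139. 289. 191.] 1037
[0.49371654 0.35500701 0.2008849 ] ((494.82342529296875, 354.992919921875), (22.456960678100586, 22.03582000732422), 7.946005344390869)
awl 0.55 [ 87. 138. 164. 195.] 1154
[0.49787726 0.24578085 0.20022721] ((498.7433776855469, 244.28118896484375), (21.65876579284668, 22.086828231811523), 86.45978546142578)
hook_handle 0.88 [243. 138. 292. 192.] 1034
[0.49368392 0.35500697 0.20089019] ((494.82342529296875, 354.992919921875), (22.456960678100586, 22.03582000732422), 7.946005344390869)
[ 248  156   36   36 1033] [0.49392665 0.35506157 0.20095869] ((494.8232421875, 355.0055236816406), (22.470617294311523, 22.027286529541016), 8.081533432006836)
[  85  163   37   33 1101] [0.49805217 0.24531176 0.20064223] ((498.7278137207031, 244.02919006347656), (22.163761138916016, 22.086828231811523), 86.45978546142578)
```

View pics/w1.png

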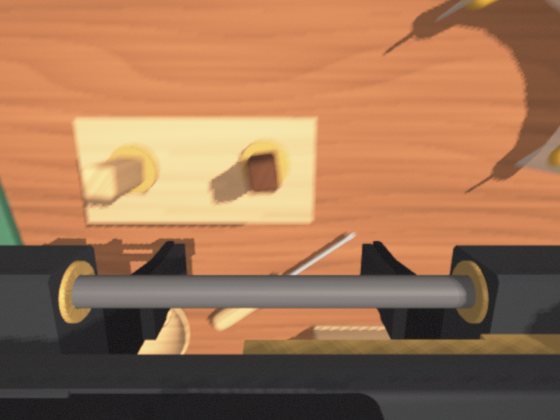

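```bash
python3 - <<'E'
from h import *
im,d,ci,C=grab('wrist'); W=cloud(d,ci,C); print(T_tool().round(4)[:3,3], R.from_matrix(T_tool()[:3,:3]).as_rotvec())
z=W[...,2]; m=abs(z-.201)<.005
n,lab,st,ce=cv2.connectedComponentsWithStats(m.astype(np.uint8))
for i in range(1,n):
    if st[i,4]>150: print(st[i],W[lab==i].mean(0),cv2.minAreaRect((W[lab==i][:,:2]*1000).astype(np.float32)))
m=abs(z-.135)<.004; print(cv2.minAreaRect((W[m][:,:2]*1000).astype(np.float32)), np.median(W[m][:,2]))
z=np.load('top0.npz')['W']; 
for nm in ['hook','awl']:
    r=np.load(f'm_top_{nm}.npy'); p=z[r]; p=p[p[:,2]>.194]; print(nm,cv2.minAreaRect((p[:,:2]*1000).astype(np.float32)))
E
```

```text
[0.5247 0.3615 0.2725] [-1.46690802e-03  1.57146298e+00  2.75290335e-03]
[ 248  157   35   35 1022] [0.49407653 0.35508292 0.20100224] ((494.69537353515625, 355.0266418457031), (22.00249671936035, 21.924264907836914), 8.517707824707031)
[  85  164   36   33 1073] [0.49814361 0.24512054 0.20076407] ((498.81427001953125, 244.0710906982422), (22.076000213623047, 22.293651580810547), 87.77783966064453)
((502.5478820800781, 297.0666809082031), (90.12744140625, 200.873046875), 0.07132623344659805) 0.13544072408192098
hook ((493.09930419921875, 352.28680419921875), (21.370071411132812, 21.048137664794922), 9.196877479553223)
awl ((497.9251708984375, 240.8807373046875), (21.57005500793457, 21.52338409423828), 88.07501220703125)
```

The dark handle shows at (266,174) and measures (0.494, 0.3535), turned about +8.5°. The plate height of 0.135 checks out. I now align and descend.

Call:
servo_tool(dp=[[0,0,0],[0,0,0],[0,-0.13,-0.63],[0,0,-0.63],[0.5,0,0]], yaw=[-0.7,-0.7,0,0,0], fingers=1.0)

```text
time: 3.65
position: [0.4924, 0.356, 0.2621]
tool_rot: [-0.118, 1.565, 0.124]
ft_force: [0.4, 0.1, 0.2]
grip_width: 0.999
```

Call:
servo_tool(dp=[[1,0,0],[1,0,0],[1,0,0],[0,0,0],[0,0,0]], yaw=[0,0,0,0,0])

```text
time: 4.15
position: [0.4941, 0.3536, 0.1847]
tool_rot: [-0.118, 1.568, 0.118]
ft_force: [-0.2, 0.3, 0.9]
grip_width: 0.998
```

```bash
python3 - <<'E'
from h import *
print(T_tool().round(4))
im,d,ci,C=grab('wrist','w2')
E
```

```text
[[-8.000e-04 -1.496e-01  9.887e-01  4.941e-01]
 [-4.000e-04  9.887e-01  1.496e-01  3.536e-01]
 [-1.000e+00 -3.000e-04 -8.000e-04  1.847e-01]
 [ 0.000e+00  0.000e+00  0.000e+00  1.000e+00]]
```

View pics/w2.png

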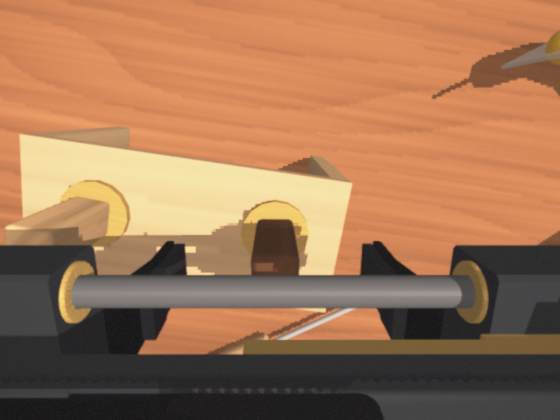

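The handle is square to the jaws and centred (column 275, with the fingers at 165 and 382). I go down and grip.

Call:
servo_tool(dp=[[0.6,0,0],[0.6,0,0],[0,0,0],[0,0,0],[0,0,0]], yaw=[0,0,0,0,0])

```text
time: 4.7
position: [0.4948, 0.3532, 0.1555]
tool_rot: [-0.117, 1.567, 0.117]
ft_force: [0.8, 0.5, -0.2]
grip_width: 1.002
```

Call:
servo_tool(dp=[[0,0,0],[0,0,0],[0,0,0],[0,0,0],[0,0,0]], yaw=[0,0,0,0,0], fingers=0, grip_force=35)

```text
time: 5.2
position: [0.4946, 0.353, 0.1552]
tool_rot: [-0.117, 1.568, 0.117]
ft_force: [0.3, -0.1, 0.4]
grip_width: 0.63
```

Call:
servo_tool(dp=[[0,0,0],[0,0,0],[0,0,0],[0,0,0],[-0.4,0,0]], yaw=[0,0,0,0,0])

```text
time: 5.7
position: [0.4936, 0.3523, 0.1638]
tool_rot: [-0.119, 1.57, 0.116]
ft_force: [0.3, 0.1, -1.6]
grip_width: 0.251
```

Call:
servo_tool(dp=[[0,0,0],[-0.6,0,0],[-1,0,0],[-1,0,0],[-1,0,0]], yaw=[0,0,0,0,0])

```text
time: 6.2
position: [0.4946, 0.353, 0.2572]
tool_rot: [-0.116, 1.567, 0.117]
ft_force: [0.3, 0.5, -0.2]
grip_width: 0.253
```

Call:
servo_tool(dp=[[-1,0,0],[-1,0,0],[-1,0,0],[-1,0,0],[0,0,0]], yaw=[0,0,0,0,0])

```text
time: 6.7
position: [0.4957, 0.3538, 0.3604]
tool_rot: [-0.113, 1.561, 0.12]
ft_force: [0.2, 0.4, -0.7]
grip_width: 0.246
```

```bash
python3 - <<'E'
from h import *
print(T_tool().round(4), ctrl.get_state()['grip_width'])
im,d,ci,C=grab('wrist','w3'); 
im,d,ci,C=grab('scene'); W=cloud(d,ci,C)
np.savez('s3.npz',im=im,d=d,C=C,W=W)
b=cv2.resize(im[60:230,280:440],None,fx=3.5,fy=3.5,interpolation=cv2.INTER_CUBIC); cv2.imwrite('pics/s3.png',b[:,:,::-1])
E
```

```text
[[ 0.0064 -0.1483  0.9889  0.4957]
 [ 0.0051  0.9889  0.1483  0.3538]
 [-1.      0.0041  0.0071  0.3604]
 [ 0.      0.      0.      1.    ]] 0.2463305051606087
```

View pics/w3.png

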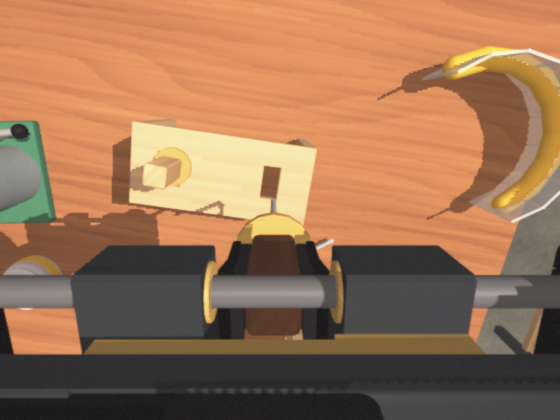

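View pics/s3.png

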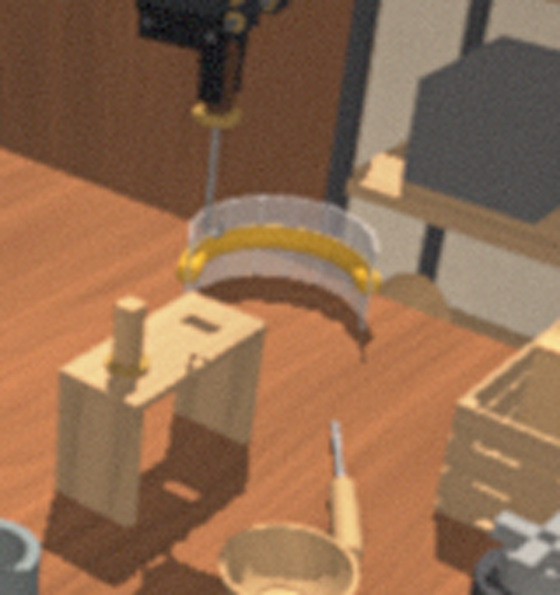

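Gripped: the hook hangs from the fingers and the slot at (271,182) is empty. I move to look down the bore.

Call:
servo_tool(dp=[[0,-0.6,0],[0,-1,0.3],[0,-1,0.3],[0,-1,0.3],[0,-1,0.3]], yaw=[0,0,0,0,0])

```text
time: 7.3
position: [0.5412, 0.241, 0.3537]
tool_rot: [-0.117, 1.57, 0.115]
ft_force: [-0.8, -0.3, -0.8]
grip_width: 0.25
```

Call:
servo_tool(dp=[[0,-1,0.3],[0,-1,0.3],[0,-1,0.3],[0,-1,0.3],[0,-1,0.3]], yaw=[0,0,0,0,0])

```text
time: 7.8
position: [0.5965, 0.123, 0.3537]
tool_rot: [-0.117, 1.57, 0.115]
ft_force: [-0.1, -0.8, -0.6]
grip_width: 0.249
```

Call:
servo_tool(dp=[[0.4,-1,0.3],[0.7,-1,0.3],[0.7,-1,0.1],[0.7,-1,0],[0.7,-1,0]], yaw=[0,0,0,0,0])

```text
time: 8.3
position: [0.6316, 0.0021, 0.2729]
tool_rot: [-0.116, 1.57, 0.116]
ft_force: [-0.5, 0.2, -0.9]
grip_width: 0.254
```

Call:
servo_tool(dp=[[0,-0.5,0],[0,0,0],[0,0,0],[0,0,0],[0,0,0]], yaw=[0,0,0,0,0])

```text
time: 8.8
position: [0.6349, -0.0059, 0.2759]
tool_rot: [-0.118, 1.566, 0.12]
ft_force: [0.7, 1.4, -1.8]
grip_width: 0.248
```

```bash
python3 - <<'E'
from h import *
print(T_tool().round(4), ctrl.get_state()['grip_width'])
im,d,ci,C=grab('wrist','w4'); W=cloud(d,ci,C); np.savez('w4.npz',im=im,d=d,W=W,C=C)
hs=cv2.cvtColor(im,cv2.COLOR_RGB2HSV)
u,v=map(int,proj([.5664,-.0174,.06],ci,C)[:2]); print(u,v)
b=cv2.resize(im[max(0,v-90):v+90,u-110:u+110],None,fx=3.5,fy=3.5,interpolation=cv2.INTER_CUBIC); cv2.imwrite('pics/w4b.png',b[:,:,::-1])
E
```

```text
[[ 1.200e-03 -1.509e-01  9.885e-01  6.349e-01]
 [ 9.000e-04  9.885e-01  1.509e-01 -5.900e-03]
 [-1.000e+00  7.000e-04  1.300e-03  2.759e-01]
 [ 0.000e+00  0.000e+00  0.000e+00  1.000e+00]] 0.2480190319077582
271 114
```

View pics/w4.png

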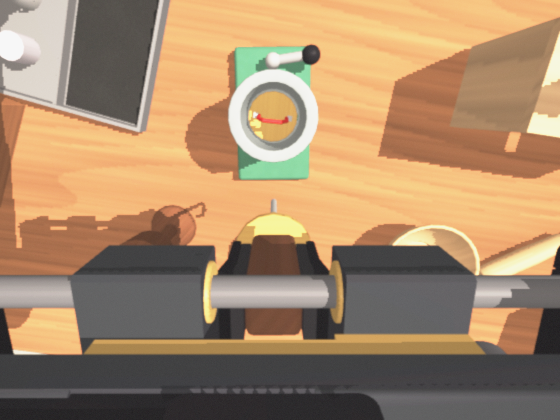

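View pics/w4b.png

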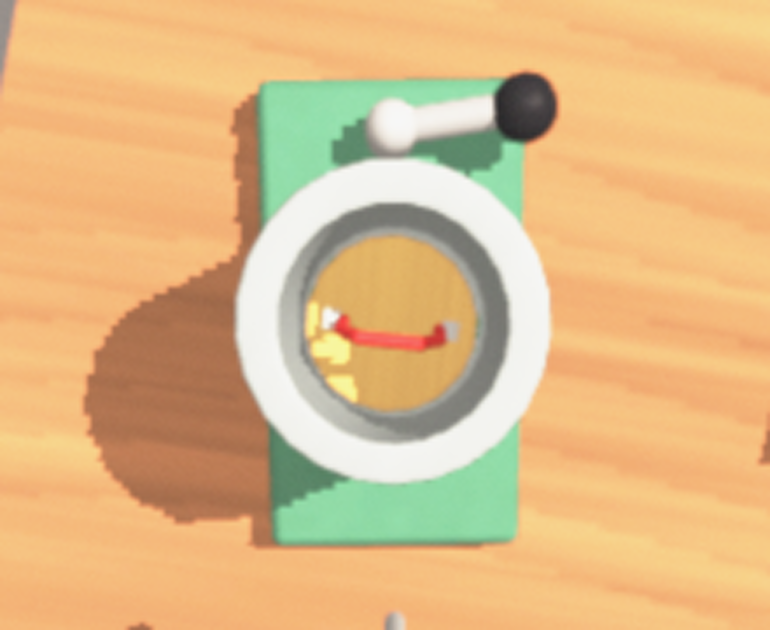

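The bail is seen from above at about (272,119). Its bar runs nearly parallel to the tool's y and leans slightly to the tool's +z side. I measure that now.

```bash
python3 - <<'E'
from h import *
f=np.load('w4.npz'); im,d,W,C=f['im'],f['d'],f['W'],f['C']; ci=ctrl.camera_info('wrist'); T=T_tool(); print(T[:3,3])
hs=cv2.cvtColor(im,cv2.COLOR_RGB2HSV).astype(int)
reg=np.zeros(d.shape,bool); reg[80:160,225:320]=1
red=reg&((hs[...,0]<5)|(hs[...,0]>174))&(hs[...,1]>150)&(hs[...,2]>90)
Ti=np.linalg.inv(T)
v,u=np.nonzero(red); 
o=np.argsort(u)
for i in o[::3]: print(u[i],v[i],W[v[i],u[i]].round(4))
m=reg&(abs(W[...,2]-.110)<.004); p=W[m]; print('mouth',p[:,2].mean(),cv2.minEnclosingCircle((p[:,:2]*1000).astype(np.float32)))
# plug top
m=reg&(W[...,2]>.032)&(W[...,2]<.047)&~red; p=W[m]; print('plugtop',np.median(p[:,2]),cv2.minEnclosingCircle((p[:,:2]*1000).astype(np.float32)),p[:,:2].min(0),p[:,:2].max(0))
E
```

```text
[ 0.63482367 -0.00621593  0.27573602]
257 116 [ 0.5699 -0.0323  0.058 ]
258 116 [ 0.5697 -0.0311  0.0623]
258 118 [ 0.5716 -0.0307  0.0656]
259 115 [ 0.5687 -0.0305  0.0541]
259 119 [ 0.5724 -0.0294  0.0682]
260 117 [ 0.5703 -0.0287  0.0672]
261 120 [ 0.573  -0.0271  0.0719]
262 121 [ 0.5737 -0.0259  0.0745]
263 120 [ 0.5726 -0.0251  0.0744]
264 119 [ 0.5715 -0.0242  0.076 ]
266 120 [ 0.5722 -0.0221  0.0744]
267 120 [ 0.572  -0.0211  0.0739]
268 120 [ 0.5719 -0.0201  0.0746]
269 121 [ 0.5727 -0.019   0.0752]
270 121 [ 0.5725 -0.018   0.0739]
271 122 [ 0.5733 -0.0169  0.0745]
272 122 [ 0.5732 -0.0159  0.0744]
274 122 [ 0.5729 -0.0139  0.0751]
275 120 [ 0.5708 -0.0132  0.0728]
276 122 [ 0.5726 -0.0119  0.0746]
277 122 [ 0.5724 -0.0109  0.0753]
278 121 [ 0.5713 -0.0101  0.0755]
279 121 [ 0.5711 -0.0091  0.0751]
280 123 [ 0.5729 -0.0078  0.0758]
281 123 [ 0.5728 -0.0068  0.075 ]
282 121 [ 0.5707 -0.0061  0.0732]
283 120 [ 0.5696 -0.0052  0.0714]
284 121 [ 0.5704 -0.004   0.0712]
285 121 [ 0.5703 -0.0029  0.0695]
286 118 [ 0.5674 -0.0018  0.054 ]
286 120 [ 0.5692 -0.0019  0.066 ]
287 119 [ 0.5681 -0.0009  0.0622]
mouth 0.11027759676829779 ((567.926513671875, -15.554522514343262), 40.87846755981445)
plugtop 0.040497200858932936 ((567.8870849609375, -15.505916595458984), 30.099082946777344) [ 0.53782118 -0.04539999] [0.59790613 0.01436357]
```

```bash
python3 - <<'E'
from h import *
f=np.load('w4.npz'); im,d,W,C=f['im'],f['d'],f['W'],f['C']; T=T_tool(); Ti=np.linalg.inv(T)
L=W@Ti[:3,:3].T+Ti[:3,3]
for v in range(194,246,2):
    row=[(u,*(L[v,u]*1000).round(1)) for u in range(262,288) if L[v,u,0]<.16 and not np.isnan(L[v,u,0])]
    if row: print(v,len(row),row[0],row[len(row)//2],row[-1])
E
```

```text
200 6 (271, np.float64(125.2), np.float64(-1.0), np.float64(-0.6)) (274, np.float64(121.0), np.float64(1.5), np.float64(-1.6)) (276, np.float64(124.6), np.float64(3.2), np.float64(-0.7))
202 6 (271, np.float64(118.4), np.float64(-1.0), np.float64(-0.6)) (274, np.float64(114.3), np.float64(1.5), np.float64(-1.6)) (276, np.float64(116.7), np.float64(3.1), np.float64(-1.0))
204 6 (271, np.float64(110.7), np.float64(-0.9), np.float64(-0.8)) (274, np.float64(106.9), np.float64(1.5), np.float64(-1.8)) (276, np.float64(110.9), np.float64(3.1), np.float64(-0.8))
206 6 (271, np.float64(104.7), np.float64(-0.9), np.float64(-0.8)) (274, np.float64(101.4), np.float64(1.4), np.float64(-1.6)) (276, np.float64(104.5), np.float64(3.0), np.float64(-0.8))
208 6 (271, np.float64(98.1), np.float64(-0.9), np.float64(-0.9)) (274, np.float64(96.7), np.float64(1.4), np.float64(-1.3)) (276, np.float64(98.0), np.float64(3.0), np.float64(-0.9))
210 6 (271, np.float64(92.5), np.float64(-0.8), np.float64(-0.8)) (274, np.float64(89.4), np.float64(1.4), np.float64(-1.7)) (276, np.float64(92.6), np.float64(2.9), np
[... 2495 characters left out ...]
), np.float64(-10.1)) (275, np.float64(5.7), np.float64(1.6), np.float64(-10.0)) (287, np.float64(4.8), np.float64(7.7), np.float64(-10.4))
240 26 (262, np.float64(1.3), np.float64(-4.8), np.float64(-10.6)) (275, np.float64(1.5), np.float64(1.6), np.float64(-10.5)) (287, np.float64(1.6), np.float64(7.5), np.float64(-10.5))
242 26 (262, np.float64(-0.1), np.float64(-4.8), np.float64(-10.0)) (275, np.float64(-0.9), np.float64(1.6), np.float64(-10.3)) (287, np.float64(-0.3), np.float64(7.5), np.float64(-10.1))
244 26 (262, np.float64(-3.3), np.float64(-4.7), np.float64(-10.2)) (275, np.float64(-3.1), np.float64(1.6), np.float64(-10.1)) (287, np.float64(-4.8), np.float64(7.3), np.float64(-10.8))
```

Call:
servo_tool(dp=[[0,0,0],[0,0,0],[0,-0.36,-0.87],[0,0,-1],[0,0,-1]], yaw=[0.55,0.55,0,0,0])

```text
time: 9.35
position: [0.5625, -0.0189, 0.2752]
tool_rot: [-0.027, 1.57, 0.027]
ft_force: [-0.9, 0.8, -0.9]
grip_width: 0.253
```

Call:
servo_tool(dp=[[0,0,-0.6],[0,0,0],[0,0,0],[0,0,0],[0,0,0]], yaw=[0,0,0,0,0])

```text
time: 9.85
position: [0.5489, -0.0194, 0.2749]
tool_rot: [-0.027, 1.571, 0.027]
ft_force: [0.2, -0.7, -0.6]
grip_width: 0.25
```

```bash
cat > look.py <<'E'
from h import *
import sys
n=sys.argv[1]
print(T_tool().round(4)[:3,3], np.round(ctrl.get_state()['tool_rot'],3), ctrl.get_state()['ft_force'].round(2))
im,d,ci,C=grab('wrist',n); np.savez(n+'.npz',im=im,d=d,C=C,W=cloud(d,ci,C))
im,d,ci,C=grab('scene'); b=cv2.resize(im[170:290,200:330],None,fx=4.5,fy=4.5,interpolation=cv2.INTER_CUBIC); cv2.imwrite(f'pics/{n}_s.png',b[:,:,::-1])
im,d,ci,C=grab('top'); b=cv2.resize(im[170:290,220:360],None,fx=4.5,fy=4.5,interpolation=cv2.INTER_CUBIC); cv2.imwrite(f'pics/{n}_t.png',b[:,:,::-1])
E
python3 look.py w5
```

```text
[ 0.5489 -0.0194  0.2749] [-0.027  1.571  0.027] [ 0.18 -0.71 -0.63]
```

View pics/w5.png

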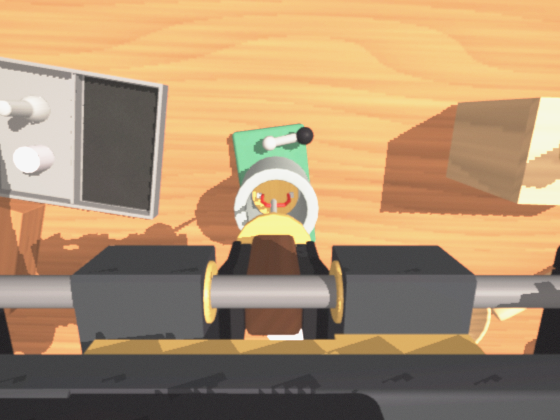

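View pics/w5_s.png

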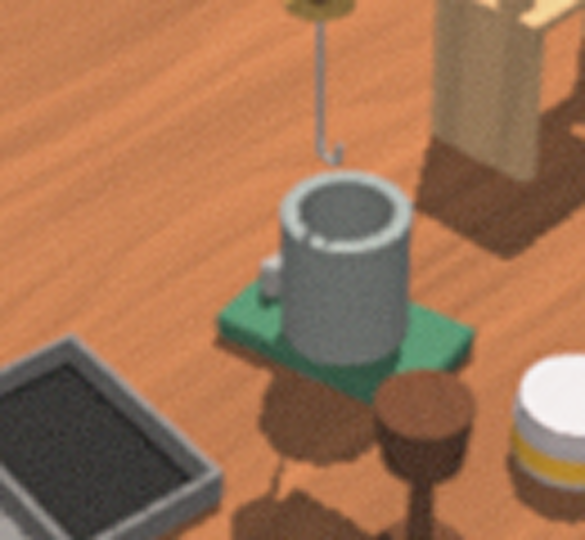

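View pics/w5_t.png

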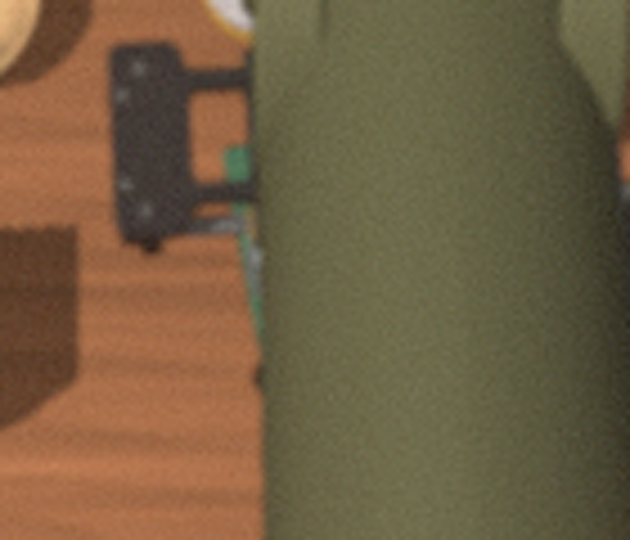

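The hook's crook is above the socket, opening to +x. I lower partway into the bore and check it against the bail.

Call:
servo_tool(dp=[[0.5,0.05,0],[0.5,0,0],[0.5,0,0],[0.7,0,0],[0,0,0]], yaw=[0,0,0,0,0])

```text
time: 10.5
position: [0.546, -0.0184, 0.2165]
tool_rot: [-0.027, 1.577, 0.026]
ft_force: [-0.5, -0.2, -0.4]
grip_width: 0.248
```

Call:
servo_tool(dp=[[0,0,0],[0,0,0],[0,0,0],[0,0,0],[0,0,0]], yaw=[0,0,0,0,0])

```text
time: 11.0
position: [0.5484, -0.0183, 0.2205]
tool_rot: [-0.026, 1.57, 0.027]
ft_force: [1.0, -0.4, -0.6]
grip_width: 0.248
```

```bash
python3 look.py w6; python3 - <<'E'
import cv2
im=cv2.imread('pics/w6.png'); b=cv2.resize(im[150:260,200:350],None,fx=5,fy=5,interpolation=cv2.INTER_CUBIC); cv2.imwrite('pics/w6b.png',b)
E
```

```text
[ 0.5484 -0.0183  0.2205] [-0.026  1.57   0.027] [ 0.95 -0.4  -0.62]
```

View pics/w6b.png

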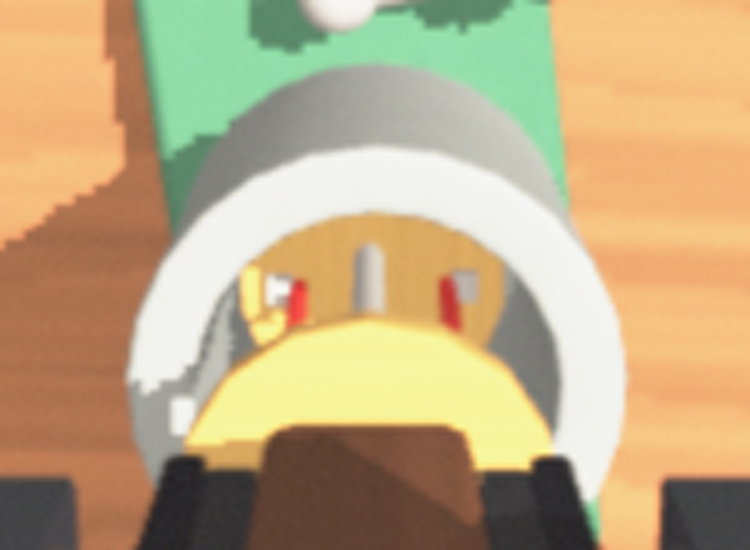

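View pics/w6_s.png

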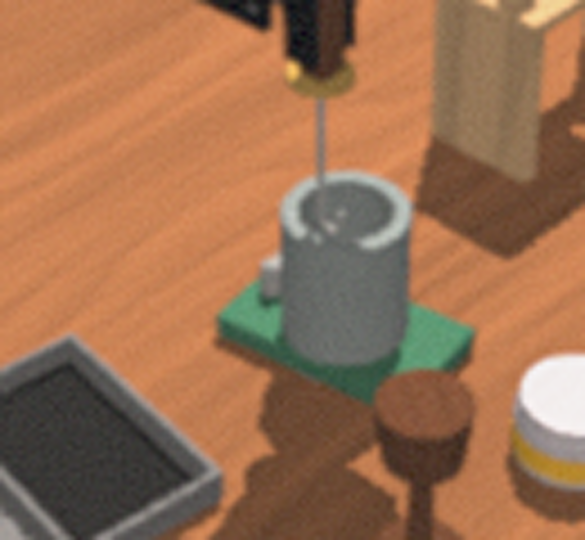

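The shank (370) is centred between the bail legs (298 and 452 in the crop), and nothing has touched. I continue down to under-bar height.

Call:
servo_tool(dp=[[0.4,0,0],[0.4,0,0],[0.4,0,0],[0.47,0,0],[0,0,0]], yaw=[0,0,0,0,0])

```text
time: 11.65
position: [0.5466, -0.0184, 0.1757]
tool_rot: [-0.027, 1.575, 0.026]
ft_force: [-0.6, -0.1, -0.7]
grip_width: 0.252
```

Call:
servo_tool(dp=[[0,0,0],[0,0,0],[0,0,0],[0,0,0],[0,0,0]], yaw=[0,0,0,0,0])

```text
time: 12.15
position: [0.5484, -0.0184, 0.1787]
tool_rot: [-0.026, 1.57, 0.027]
ft_force: [0.3, -1.2, -0.9]
grip_width: 0.249
```

```bash
python3 look.py w7; python3 - <<'E'
import cv2
im=cv2.imread('pics/w7.png'); b=cv2.resize(im[150:260,200:350],None,fx=5,fy=5,interpolation=cv2.INTER_CUBIC); cv2.imwrite('pics/w7b.png',b)
E
```

```text
[ 0.5484 -0.0184  0.1787] [-0.026  1.57   0.027] [ 0.29 -1.24 -0.89]
```

View pics/w7b.png

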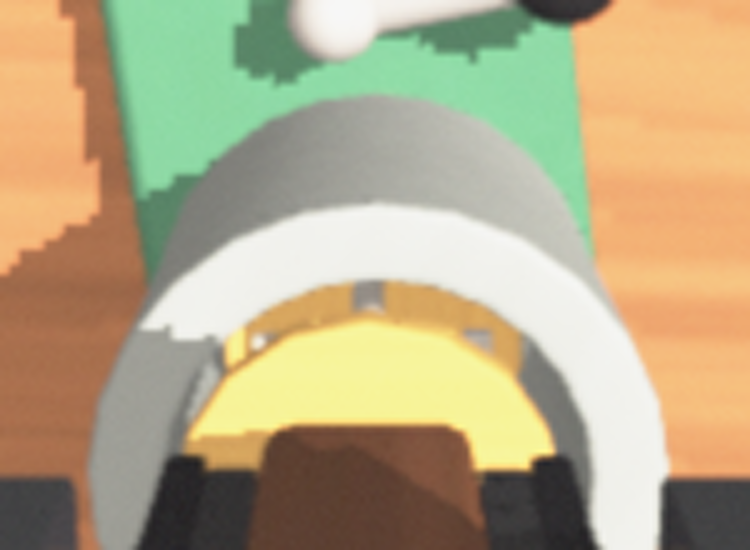

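Call:
servo_tool(dp=[[0,0,0.2],[0,0,0.2],[0,0,0.22],[0,0,0],[0,0,0]], yaw=[0,0,0,0,0])

```text
time: 12.8
position: [0.5637, -0.0179, 0.1781]
tool_rot: [-0.027, 1.571, 0.026]
ft_force: [0.1, 0.4, -0.0]
grip_width: 0.251
```

Call:
servo_tool(dp=[[-0.15,0,0],[-0.15,0,0],[-0.15,0,0],[0,0,0],[0,0,0]], yaw=[0,0,0,0,0])

```text
time: 13.3
position: [0.5637, -0.0179, 0.1899]
tool_rot: [-0.026, 1.57, 0.027]
ft_force: [1.2, -0.1, -0.5]
grip_width: 0.252
```

Call:
servo_tool(dp=[[0,0,-0.1],[0,0,-0.1],[-0.15,0,0],[-0.15,0,0],[0,0,0]], yaw=[0,0,0,0,0])

```text
time: 13.8
position: [0.5592, -0.018, 0.198]
tool_rot: [-0.026, 1.569, 0.027]
ft_force: [-0.6, -0.3, -0.7]
grip_width: 0.248
```

Call:
servo_tool(dp=[[-0.15,0,0],[-0.15,0,0],[-0.1,0,0],[0,0,0],[0,0,0]], yaw=[0,0,0,0,0])

```text
time: 14.3
position: [0.5586, -0.018, 0.2069]
tool_rot: [-0.026, 1.571, 0.027]
ft_force: [-0.1, 0.0, -5.1]
grip_width: 0.252
```

Call:
servo_tool(dp=[[0,0,0],[0,0,0],[0,0,0],[0,0,0],[0,0,0]], yaw=[0,0,0,0,0])

```text
time: 14.8
position: [0.5586, -0.018, 0.207]
tool_rot: [-0.026, 1.571, 0.027]
ft_force: [-0.7, 0.1, -3.7]
grip_width: 0.251
```

The load rose by about 3 N, so the plug is on the hook. I lift.

Call:
servo_tool(dp=[[-0.15,0,0],[-0.2,0,0],[-0.2,0,0],[-0.2,0,0],[-0.2,0,0]], yaw=[0,0,0,0,0])

```text
time: 15.3
position: [0.5588, -0.018, 0.2315]
tool_rot: [-0.026, 1.57, 0.027]
ft_force: [-0.3, -0.2, -4.7]
grip_width: 0.251
```

Call:
servo_tool(dp=[[-0.3,0,0],[-0.3,0,0],[-0.3,0,0],[-0.3,0,0],[-0.3,0,0]], yaw=[0,0,0,0,0])

```text
time: 15.8
position: [0.5587, -0.018, 0.2691]
tool_rot: [-0.026, 1.57, 0.027]
ft_force: [-0.1, 0.7, -4.7]
grip_width: 0.246
```

Call:
servo_tool(dp=[[-0.3,0,0],[-0.3,0,0],[-0.3,0,0],[-0.3,0,0],[-0.3,0,0]], yaw=[0,0,0,0,0])

```text
time: 16.3
position: [0.5586, -0.018, 0.3064]
tool_rot: [-0.026, 1.571, 0.027]
ft_force: [0.4, 0.1, -2.8]
grip_width: 0.252
```

Call:
servo_tool(dp=[[-0.3,0,0],[-0.3,0,0],[-0.2,0,0],[0,0,0],[0,0,0]], yaw=[0,0,0,0,0])

```text
time: 16.8
position: [0.5586, -0.018, 0.3257]
tool_rot: [-0.026, 1.571, 0.027]
ft_force: [0.2, 0.3, -4.1]
grip_width: 0.252
```

```bash
python3 look.py w8; python3 - <<'E'
import numpy as np,cv2
E
```

```text
[ 0.5586 -0.018   0.3257] [-0.026  1.571  0.027] [ 0.23  0.29 -4.09]
```

View pics/w8.png

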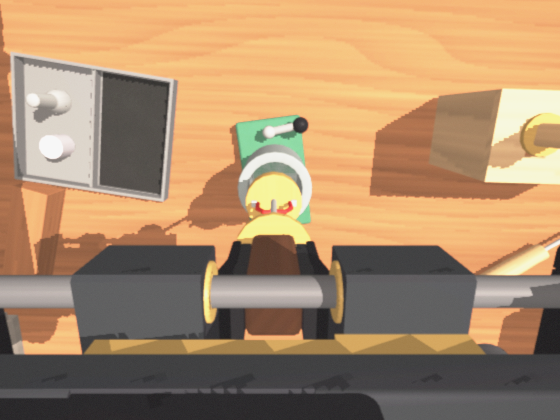

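View pics/w8_s.png

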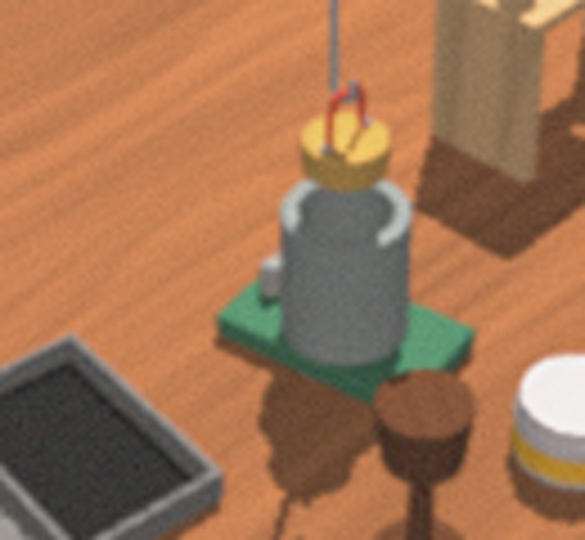

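The plug hangs level on the hook, about 36 mm above the socket's mouth. Next I locate the empty tray half.

```bash
python3 - <<'E'
from h import *
for n,f in (('top','top0.npz'),('wrist','w8.npz'),('scene','scene0.npz')):
    f=np.load(f); im,W=f['im'],f['W']
    g=im.max(2); m=(g<75)&(abs(W[...,2]-.005)<.008)&(W[...,1]<-.14)&(W[...,1]>-.32)&(W[...,0]>.4)&(W[...,0]<.63)
    n_,lab,st,ce=cv2.connectedComponentsWithStats(m.astype(np.uint8)); i=1+np.argmax(st[1:,4])
    p=W[lab==i]; print(n,st[i],p.mean(0).round(4),cv2.minAreaRect((p[:,:2]*1000).astype(np.float32)))
T=T_tool(); print(T[:3,3])
E
```

```text
top [ 349  214   37   61 1970] [ 0.5226 -0.2076  0.0047] ((523.78759765625, -207.89999389648438), (86.442138671875, 148.7280731201172), 83.07611846923828)
wrist [103  73  66  52 369] [ 0.4567 -0.1934  0.0055] ((458.76959228515625, -189.95187377929688), (98.31416320800781, 44.74686813354492), 53.15793991088867)
scene [ 191  249   52   42 1095] [ 0.5161 -0.2034  0.0053] ((514.500244140625, -201.83804321289062), (86.86357116699219, 140.21307373046875), 82.13062286376953)
[ 0.55841075 -0.01801853  0.3253314 ]
```

Call:
servo_tool(dp=[[0,-0.15,-0.04],[0,-0.3,-0.09],[0,-0.45,-0.13],[0,-0.6,-0.17],[0,-0.6,-0.17]], yaw=[0,0,0,0,0])

```text
time: 17.45
position: [0.5449, -0.0731, 0.3259]
tool_rot: [-0.026, 1.57, 0.025]
ft_force: [-0.2, -0.5, -4.2]
grip_width: 0.251
```

Call:
servo_tool(dp=[[0,-0.6,-0.17],[0,-0.6,-0.17],[0,-0.6,-0.17],[0,-0.6,-0.17],[0,-0.6,-0.17]], yaw=[0,0,0,0,0])

```text
time: 17.95
position: [0.5264, -0.148, 0.3258]
tool_rot: [-0.026, 1.571, 0.026]
ft_force: [-0.1, -0.2, -4.4]
grip_width: 0.251
```

Call:
servo_tool(dp=[[0,-0.6,-0.17],[0,-0.6,-0.17],[0,-0.45,-0.13],[0,-0.35,-0.1],[0,-0.2,-0.06]], yaw=[0,0,0,0,0])

```text
time: 18.45
position: [0.5125, -0.2032, 0.3258]
tool_rot: [-0.026, 1.571, 0.026]
ft_force: [-0.1, 0.5, -3.2]
grip_width: 0.252
```

Call:
servo_tool(dp=[[0,-0.15,-0.04],[0.15,0,0],[0.25,0,0],[0.4,0,0],[0.4,0,0]], yaw=[0,0,0,0,0])

```text
time: 18.95
position: [0.512, -0.2053, 0.2946]
tool_rot: [-0.027, 1.571, 0.028]
ft_force: [0.6, 0.1, -3.9]
grip_width: 0.249
```

Call:
servo_tool(dp=[[0.4,0,0],[0.4,0,0],[0.4,0,0],[0.4,0,0],[0.4,0,0]], yaw=[0,0,0,0,0])

```text
time: 19.45
position: [0.512, -0.2059, 0.2449]
tool_rot: [-0.026, 1.571, 0.027]
ft_force: [-0.2, -0.1, -3.9]
grip_width: 0.246
```

Call:
servo_tool(dp=[[0.4,0,0],[0.4,0,0],[0.3,0,0],[0.2,0,0],[0,0,0]], yaw=[0,0,0,0,0])

```text
time: 19.95
position: [0.5116, -0.2058, 0.2125]
tool_rot: [-0.026, 1.572, 0.027]
ft_force: [-0.1, -0.1, -3.6]
grip_width: 0.25
```

```bash
cat > look2.py <<'E'
from h import *
import sys
n=sys.argv[1]
print(T_tool().round(4)[:3,3], np.round(ctrl.get_state()['tool_rot'],3), ctrl.get_state()['ft_force'].round(2))
im,d,ci,C=grab('scene'); b=cv2.resize(im[180:330,130:290],None,fx=4,fy=4,interpolation=cv2.INTER_CUBIC); cv2.imwrite(f'pics/{n}_s.png',b[:,:,::-1])
np.savez(n+'_s.npz',im=im,d=d,W=cloud(d,ci,C))
E
python3 look2.py w9
```

```text
[ 0.5116 -0.2058  0.2125] [-0.026  1.572  0.027] [-0.09 -0.12 -3.63]
```

View pics/w9_s.png

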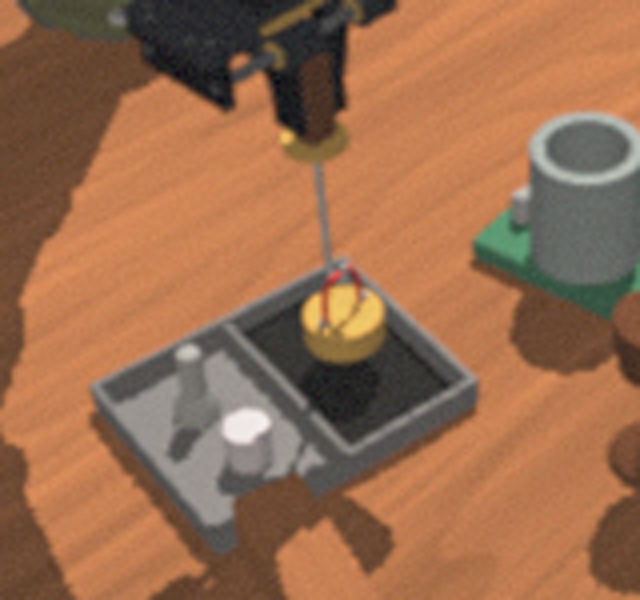

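The plug hangs centred over the mat, about 27 mm up. I lower it slowly.

Call:
servo_tool(dp=[[0.2,0,0],[0.2,0,0],[0.2,0,0],[0.1,0,0],[0.1,0,0]], yaw=[0,0,0,0,0])

```text
time: 20.5
position: [0.5119, -0.2059, 0.193]
tool_rot: [-0.026, 1.571, 0.027]
ft_force: [-0.5, -0.3, -3.7]
grip_width: 0.247
```

Call:
servo_tool(dp=[[0.05,0,0],[0.05,0,0],[0.05,0,0],[0.05,0,0],[0.05,0,0]], yaw=[0,0,0,0,0])

```text
time: 21.0
position: [0.512, -0.206, 0.187]
tool_rot: [-0.026, 1.571, 0.027]
ft_force: [-0.1, -0.3, -4.1]
grip_width: 0.252
```

Call:
servo_tool(dp=[[0.05,0,0],[0.05,0,0],[0.05,0,0],[0.05,0,0],[0,0,0]], yaw=[0,0,0,0,0])

```text
time: 21.5
position: [0.5122, -0.2059, 0.1822]
tool_rot: [-0.027, 1.57, 0.027]
ft_force: [-0.1, 0.3, -0.9]
grip_width: 0.249
```

Call:
servo_tool(dp=[[0.15,0,0],[0.15,0,0],[0.15,0,0],[0.12,0,0],[0.08,0,0]], yaw=[0,0,0,0,0])

```text
time: 22.0
position: [0.5118, -0.2059, 0.1653]
tool_rot: [-0.026, 1.571, 0.027]
ft_force: [0.5, 0.2, 0.0]
grip_width: 0.25
```

Call:
servo_tool(dp=[[0,0,0],[0,0,0],[0,0,0],[0,0,0],[0,0,0]], yaw=[0,0,0,0,0])

```text
time: 22.5
position: [0.5121, -0.2059, 0.1659]
tool_rot: [-0.026, 1.57, 0.027]
ft_force: [0.6, -0.2, -0.3]
grip_width: 0.248
```

```bash
python3 look2.py w10
```

```text
[ 0.5121 -0.2059  0.1659] [-0.026  1.57   0.027] [ 0.59 -0.19 -0.34]
```

View pics/w10_s.png

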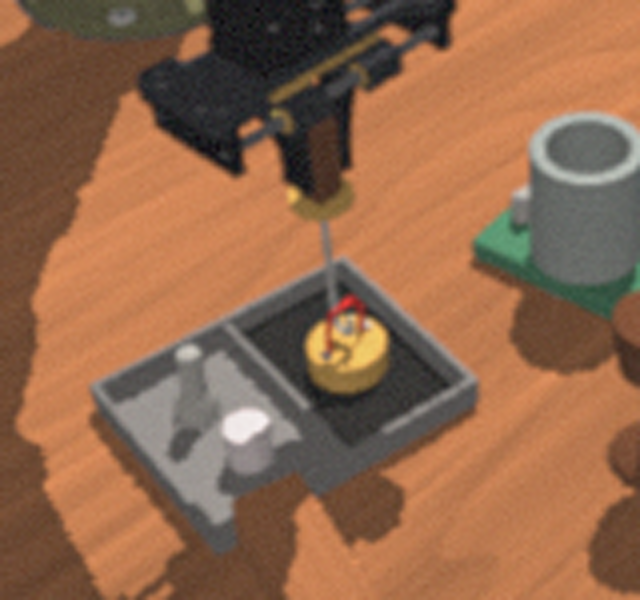

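The plug stands on the mat and the crook tip is below the bar. I back out.

Call:
servo_tool(dp=[[0,0,-0.2],[0,0,-0.25],[0,0,-0.3],[0,0,-0.3],[0,0,0]], yaw=[0,0,0,0,0])

```text
time: 23.05
position: [0.4844, -0.2072, 0.1659]
tool_rot: [-0.025, 1.571, 0.026]
ft_force: [0.3, -0.4, -0.1]
grip_width: 0.248
```

```bash
python3 look2.py w11
```

```text
[ 0.4844 -0.2072  0.1659] [-0.025  1.571  0.026] [ 0.3  -0.4  -0.09]
```

View pics/w11_s.png

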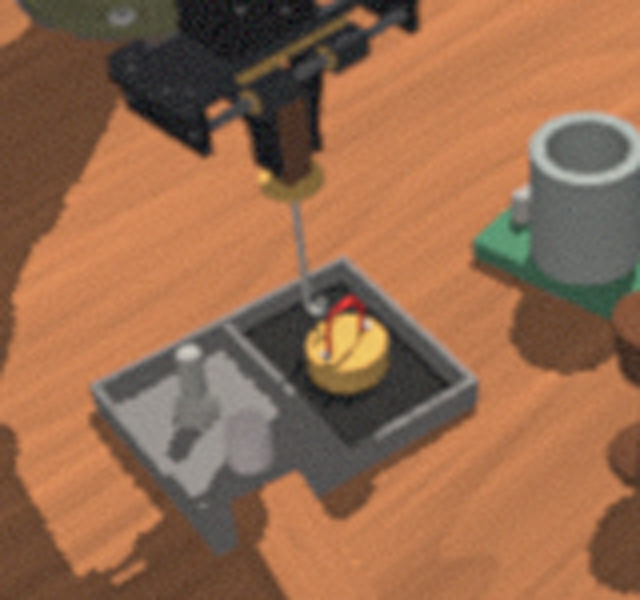

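The hook is free and the plug stands upright. I raise, and measure the slot in the earlier wrist picture.

Call:
servo_tool(dp=[[-0.5,0,0],[-1,0,0],[-1,0,0],[-1,0,0],[-1,0,0]], yaw=[0,0,0,0,0])

```text
time: 23.6
position: [0.4861, -0.2069, 0.2804]
tool_rot: [-0.027, 1.569, 0.026]
ft_force: [-0.1, -0.8, -1.1]
grip_width: 0.25
```

Call:
servo_tool(dp=[[-1,0,0],[-1,0,0],[-1,0,0],[-0.5,1,0],[0,1,0]], yaw=[0,0,0,0,0])

```text
time: 24.1
position: [0.485, -0.1574, 0.3692]
tool_rot: [-0.025, 1.565, 0.024]
ft_force: [0.4, 0.4, -0.9]
grip_width: 0.247
```

Call:
servo_tool(dp=[[0,1,0],[0,1,0],[0,1,0],[0,1,0],[0,1,0]], yaw=[0,0,0,0,0])

```text
time: 24.6
position: [0.4799, -0.0309, 0.367]
tool_rot: [-0.026, 1.569, 0.027]
ft_force: [0.1, -0.0, -0.6]
grip_width: 0.248
```

Call:
servo_tool(dp=[[0,1,0],[0,1,0],[0,1,0],[0,1,0],[0,1,0]], yaw=[0,0,0,0,0])

```text
time: 25.1
position: [0.4757, 0.0942, 0.367]
tool_rot: [-0.026, 1.569, 0.027]
ft_force: [-0.3, -0.5, -1.6]
grip_width: 0.255
```

Call:
servo_tool(dp=[[0,1,0.5],[0,1,1],[0,1,1],[0,1,0],[0,1,0]], yaw=[0,0,0,0,0])

```text
time: 25.6
position: [0.5345, 0.2212, 0.3662]
tool_rot: [-0.026, 1.57, 0.026]
ft_force: [-0.3, -0.1, -0.4]
grip_width: 0.253
```

Call:
servo_tool(dp=[[0,1,0],[0,1,0],[0,1,0],[0,0,0],[0,0,0]], yaw=[0,0,0,0,0])

```text
time: 26.1
position: [0.5313, 0.2955, 0.3662]
tool_rot: [-0.028, 1.57, 0.027]
ft_force: [0.4, -0.4, -1.5]
grip_width: 0.251
```

```bash
cat > slot.py <<'E'
from h import *
import sys
T=T_tool(); print(T[:3,3].round(4), np.round(ctrl.get_state()['tool_rot'],3))
im,d,ci,C=grab('wrist',sys.argv[1]); W=cloud(d,ci,C); np.savez(sys.argv[1]+'.npz',im=im,d=d,W=W,C=C)
z=W[...,2]; m=(abs(z-.135)<.0045); m=m&(W[...,1]>.18)&(W[...,1]<.42)&(W[...,0]>.43)&(W[...,0]<.57)
n,lab,st,ce=cv2.connectedComponentsWithStats(m.astype(np.uint8)); i=1+np.argmax(st[1:,4]); m=lab==i
print('plate',cv2.minAreaRect((W[m][:,:2]*1000).astype(np.float32)),W[m][:,2].mean())
hole=cv2.morphologyEx(m.astype(np.uint8),cv2.MORPH_CLOSE,np.ones((31,31)))>0
hole&=~m
# ray-plane intersect at z=.135
v,u=np.mgrid[0:420,0:560]; r=np.stack([(u-ci['cx'])/ci['fx'],(v-ci['cy'])/ci['fy'],np.ones_like(u,float)],-1)@C[:3,:3].T
P=C[:3,3]+r*((.135-C[2,3])/r[...,2])[...,None]
n,lab,st,ce=cv2.connectedComponentsWithStats((hole&(z<.12)).astype(np.uint8))
for i in range(1,n):
    if st[i,4]>60: print(st[i],P[lab==i].mean(0),cv2.minAreaRect((P[lab==i][:,:2]*1000).astype(np.float32)))
L=(W-T[:3,3])@T[:3,:3]
s=(L[...,0]>.085)&(L[...,0]<.130)&(abs(L[...,1])<.012)&(abs(L[...,2])<.012)
if s.sum()>5: print('shank n',s.sum(),'y rng',np.percentile(L[s][:,1],[2,98]),'zfront',np.percentile(L[s][:,2],[2,50]))
c=(L[...,0]>.011)&(L[...,0]<.017)&(abs(L[...,1])<.008)&(L[...,2]>-.018)&(L[...,2]<-.011); print('collar top',np.median(L[c][:,0]))
E
python3 slot.py w12
```

```text
[0.5313 0.2955 0.3662] [-0.028  1.57   0.027]
plate ((502.0658874511719, 297.7137756347656), (90.17127227783203, 200.4412841796875), 0.23318712413311005) 0.13547811522134562
[316 137  18  33 507] [0.50096592 0.35173522 0.135     ] ((501.06329345703125, 351.7261047363281), (35.56987762451172, 17.42561149597168), 0.1318647861480713)
shank n 77 y rng [-0.00135821  0.00278216] zfront [-0.00198437 -0.00150798]
collar top 0.013713874510990928
```

View pics/w12.png

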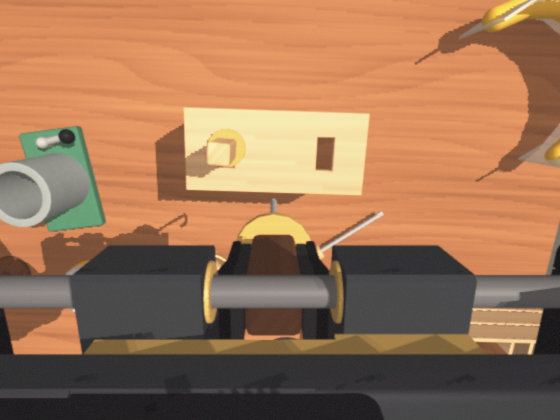

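The slot at (325,153) measures (0.5015, 0.352), 36 x 17 mm, which matches the given size. I align above it.

Call:
servo_tool(dp=[[0,0,0],[0,0.6,-0.4],[0,0.6,-0.4],[0,0.6,-0.4],[0,0.44,-0.29]], yaw=[0.3,0,0,0,0])

```text
time: 26.65
position: [0.4938, 0.3506, 0.3665]
tool_rot: [-0.001, 1.57, 0.001]
ft_force: [-0.3, 0.0, -0.9]
grip_width: 0.253
```

Call:
servo_tool(dp=[[0.5,0,0],[0.8,0,0],[0.8,0,0],[0.8,0,0],[0.5,0,0]], yaw=[0,0,0,0,0])

```text
time: 27.15
position: [0.4942, 0.3487, 0.2783]
tool_rot: [-0.002, 1.572, -0.002]
ft_force: [0.2, -0.5, -0.3]
grip_width: 0.251
```

Call:
servo_tool(dp=[[0,0,0],[0,0,0],[0,0,0],[0,0,0],[0,0,0]], yaw=[0,0,0,0,0])

```text
time: 27.65
position: [0.4942, 0.3511, 0.2817]
tool_rot: [-0.001, 1.57, 0.003]
ft_force: [-0.6, -0.3, -0.1]
grip_width: 0.249
```

```bash
python3 slot.py w13; python3 - <<'E'
from h import *
im,d,ci,C=grab('scene'); b=cv2.resize(im[90:215,280:400],None,fx=4.5,fy=4.5,interpolation=cv2.INTER_CUBIC); cv2.imwrite('pics/w13_s.png',b[:,:,::-1])
E
```

```text
[0.4942 0.3511 0.2817] [-1.00e-03  1.57e+00  3.00e-03]
plate ((501.77581787109375, 297.20855712890625), (89.80982971191406, 200.78329467773438), 0.21406899392604828) 0.13536267181437822
[264 184  21  30 530] [0.49615877 0.35251973 0.135     ] ((497.62042236328125, 352.4742126464844), (26.95225715637207, 18.274703979492188), 0.16711142659187317)
shank n 78 y rng [-0.00136905  0.00277782] zfront [-0.00207348 -0.00162009]
collar top 0.01375873132797193
```

View pics/w13.png

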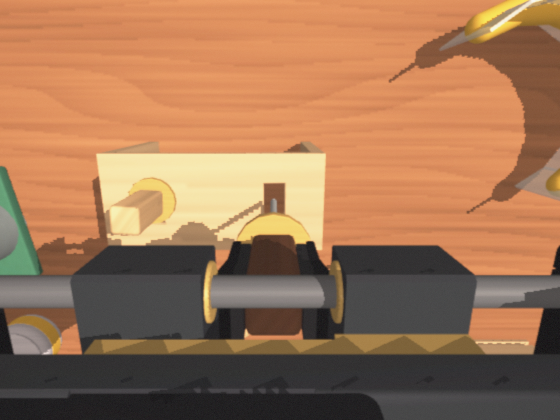

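View pics/w13_s.png

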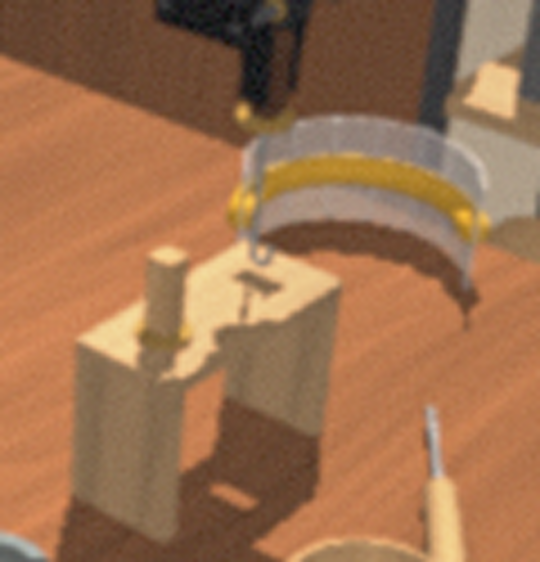

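The shank lines up with the slot (column 274). I descend.

Call:
servo_tool(dp=[[0.4,0,0],[0.5,0,0],[0.5,0,0],[0.5,0,0],[0.5,0,0]], yaw=[0,0,0,0,0])

```text
time: 28.25
position: [0.4936, 0.3507, 0.2191]
tool_rot: [-0.002, 1.572, 0.001]
ft_force: [0.1, 0.2, 0.4]
grip_width: 0.253
```

Call:
servo_tool(dp=[[0.6,0,0],[0.6,0,0],[0.6,0,0],[0.5,0,0],[0,0,0]], yaw=[0,0,0,0,0])

```text
time: 28.75
position: [0.4928, 0.35, 0.1607]
tool_rot: [-0.004, 1.574, -0.0]
ft_force: [-0.7, -0.6, -0.9]
grip_width: 0.251
```

Call:
servo_tool(dp=[[0.1,0,0],[0.08,0,0],[0,0,0],[0,0,0],[0,0,0]], yaw=[0,0,0,0,0])

```text
time: 29.25
position: [0.4941, 0.3511, 0.1593]
tool_rot: [-0.001, 1.57, 0.002]
ft_force: [-0.2, -0.6, -0.4]
grip_width: 0.251
```

Call:
servo_tool(dp=[[0.08,0,0],[0.04,0,0],[0.04,0,0],[0,0,0],[0,0,0]], yaw=[0,0,0,0,0])

```text
time: 29.75
position: [0.494, 0.3509, 0.1551]
tool_rot: [-0.002, 1.571, 0.002]
ft_force: [-0.9, -1.3, 1.5]
grip_width: 0.25
```

Call:
servo_tool(dp=[[0.02,0,0],[0.02,0,0],[0,0,0],[0,0,0],[0,0,0]], yaw=[0,0,0,0,0])

```text
time: 30.25
position: [0.494, 0.3509, 0.1552]
tool_rot: [-0.001, 1.57, 0.002]
ft_force: [-1.7, -1.7, 6.9]
grip_width: 0.25
```

The collar is on the plate (contact at 0.155, as expected). I ease off and release.

Call:
servo_tool(dp=[[-0.03,0,0],[0,0,0],[0,0,0],[0,0,0],[0,0,0]], yaw=[0,0,0,0,0])

```text
time: 30.75
position: [0.494, 0.3509, 0.1551]
tool_rot: [-0.002, 1.571, 0.002]
ft_force: [-1.6, -1.7, 6.1]
grip_width: 0.252
```

Call:
servo_tool(dp=[[0,0,0],[0,0,0],[0,0,0],[0,0,0],[0,0,0]], yaw=[0,0,0,0,0], fingers=0.8)

```text
time: 31.25
position: [0.494, 0.3509, 0.1544]
tool_rot: [-0.002, 1.571, 0.002]
ft_force: [-0.1, -0.1, 0.7]
grip_width: 0.619
```

Call:
servo_tool(dp=[[0,0,0],[0,0,0],[0,0,0],[-0.2,0,0],[-0.4,0,0]], yaw=[0,0,0,0,0])

```text
time: 31.75
position: [0.4935, 0.3506, 0.1694]
tool_rot: [-0.003, 1.572, 0.001]
ft_force: [0.3, 0.1, 0.2]
grip_width: 0.795
```

Call:
servo_tool(dp=[[-0.6,0,0],[-1,0,0],[-1,0,0],[-1,0,0],[-1,0,0]], yaw=[0,0,0,0,0])

```text
time: 32.25
position: [0.4941, 0.351, 0.2874]
tool_rot: [-0.001, 1.569, 0.003]
ft_force: [0.9, 0.4, 0.6]
grip_width: 0.8
```

Call:
servo_tool(dp=[[0,0,1],[0,0,1],[0,0,0],[0,0,0],[0,0,0]], yaw=[0,0,0,0,0])

```text
time: 32.75
position: [0.5431, 0.3516, 0.2853]
tool_rot: [-0.002, 1.571, 0.003]
ft_force: [-0.8, -0.9, 0.6]
grip_width: 0.801
```

```bash
python3 - <<'E'
from h import *
print(T_tool()[:3,3], ctrl.get_state()['ft_force'],ctrl.get_state()['time'])
im,d,ci,C=grab('wrist','w14'); W=cloud(d,ci,C); z=W[...,2]
m=abs(z-.201)<.005
n,lab,st,ce=cv2.connectedComponentsWithStats(m.astype(np.uint8))
for i in range(1,n):
    if st[i,4]>150: print(st[i],W[lab==i].mean(0),cv2.minAreaRect((W[lab==i][:,:2]*1000).astype(np.float32)))
im,d,ci,C=grab('scene','s14'); b=cv2.resize(im[110:320,140:380],None,fx=2.8,fy=2.8,interpolation=cv2.INTER_CUBIC); cv2.imwrite('pics/s14b.png',b[:,:,::-1])
im,d,ci,C=grab('top','t14'); W=cloud(d,ci,C)
for l in ['plug','hook','awl','centre','collet','goblet','wax','bowl']:
    r=ctrl.cut_out('top',l)[:1]
    if r: r=r[0]; p=W[r['region']&~np.isnan(W[...,0])]; print(l,round(r['score'],2),np.median(p,0).round(3),p.min(0).round(3),p.max(0).round(3))
E
```

```text
[0.54312869 0.35155123 0.28529273] [-0.78739819 -0.90473773  0.62656483] 32.75
[257 131  32  32 986] [0.49407421 0.35145216 0.20100651] ((494.44970703125, 351.32183837890625), (21.74135398864746, 21.848546981811523), 0.8596208691596985)
[ 103  136   35   33 1020] [0.49836528 0.24495569 0.20084645] ((498.7961730957031, 244.0752716064453), (21.90770149230957, 22.144439697265625), 87.17682647705078)
plug 0.68 [ 0.517 -0.204  0.025] [ 0.489 -0.239  0.001] [ 0.549 -0.18   0.065]
hook 0.65 [0.49  0.341 0.163] [0.474 0.328 0.132] [0.512 0.368 0.205]
awl 0.56 [0.494 0.236 0.159] [0.478 0.222 0.127] [0.521 0.271 0.204]
centre 0.45 [ 0.517 -0.204  0.026] [ 0.493 -0.239  0.001] [ 0.543 -0.18   0.065]
collet 0.69 [ 0.536 -0.299  0.033] [ 0.522 -0.316  0.005] [ 0.551 -0.289  0.039]
goblet 0.93 [ 0.717 -0.122  0.123] [ 0.696 -0.151  0.001] [ 0.751 -0.098  0.13 ]
wax 0.56 [0.726 0.009 0.044] [ 0.695 -0.03   0.007] [0.768 0.045 0.052]
bowl 0.62 [0.727 0.201 0.021] [ 0.658  0.137 -0.002] [0.774 0.255 0.056]
```

View pics/w14.png

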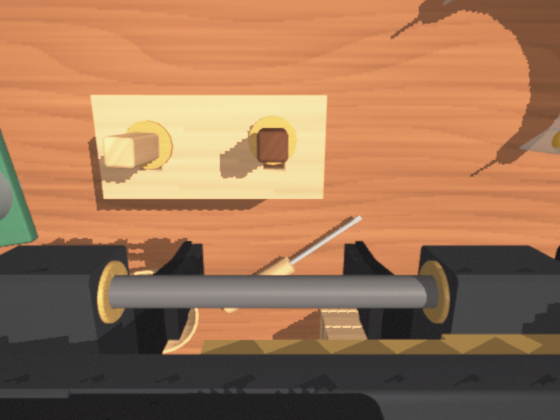

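View pics/s14b.png

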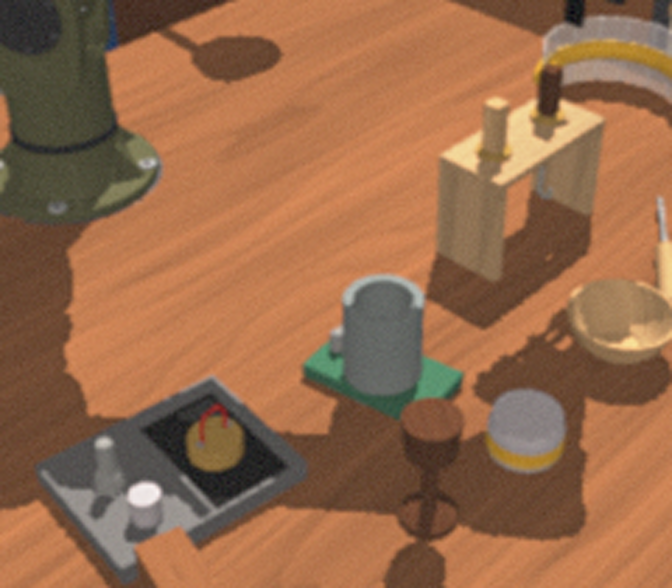

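View pics/t14.png

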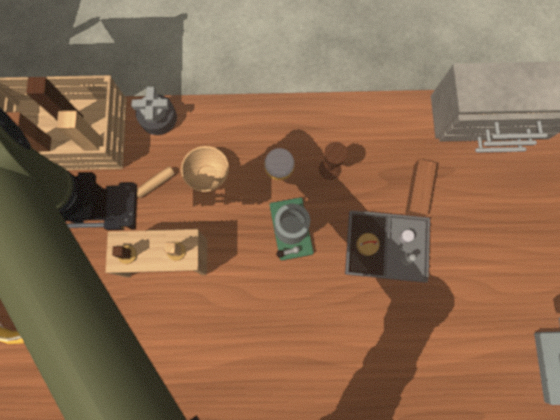

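The hook hangs straight, with its handle top at 0.201 and turned 0.9°. The plug stands upright in the empty half, and the other things are unmoved. I hand the job in.

```bash
python3 -c "
from bench import ctrl
print(ctrl.close_job(), ctrl.get_state()['time'])"
```

```text
the job is handed in; nothing more can be done
the job is handed in; nothing more can be done
```

I did the job as asked and handed it in about 33 s into the 72 s allowed. I took the hook from the rack and caught the plug's bail. I lifted the plug out of the bore, stood it upright on the mat of the tray's empty half, and hung the hook back in its own slot. The gripper never touched the plug.

**Last checks:**
- **Plug:** it stands upright near the middle of the empty half, at about (0.517, -0.204).
- **Hook:** it hangs straight, with its handle top 201 mm above the bench. That is the height expected with the collar down on the plate. The gripper was clear of it.
- **Collet, goblet, wax tin, bowl and awl:** they read within about 1 mm of where they stood at the start. I judged the lathe centre, blank and gouge by eye in the pictures, and they look unmoved.

**Disagreements:**
- In the last top-camera check the network reported the plug as the lathe centre, with a low score of 0.45. The pictures show the centre still in its own half of the tray.
- The wrist and top cameras differed by about 2–3 mm throughout. I worked from the wrist readings at the bail and the slot.

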